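# Ice from the spouted jug into the empty blue mug

## Task

Put the ice for an iced coffee into the empty blue enamel mug (not the one with the teaspoon): lift the orange jug, turn it so that its spout faces the mug, and only then tilt it over the mug until both ice balls have rolled out into it. Leave the mug standing where it is, then set the jug back down upright on the table and let go.

Things in the scene. Friction and masses are not known exactly. Their poses are not given: they have to be found in the camera images.
- jug: Orange jug, 0.26 kg, 66 mm high, upright. Origin: centre of underside; z up; x out through the spout, at first roughly towards the robot. Flat upright sides 60 mm apart (y = +-30 mm), from x = -15 to 16 mm, full height; round back to x = -45 mm. Spout lip x = 72, z = 62 mm, 38 mm wide inside. Handle: 10 mm bar in plane y = 0, from the back at z = 50 mm, down at x = -78 mm (z 42 to 26), back at z = 14.
- mug: Empty blue enamel mug, white rim, loose, 0.22 kg, 94 mm outer and 88 mm inner diameter, 82 mm high, handle on its +y side (to 82 mm from the axis, below the rim). Origin: centre of its underside; z up. A like mug across the table with a teaspoon standing in it (to 117 mm high) is not the one.
- ice_1: Whitish, slippery ball of ice, 28 mm diameter, 11 g, loose in the jug. Origin: its centre. Inside, the jug's 6 mm thick floor rises in front as a straight ramp, 44 degrees steep, from x = 12 mm up to the spout's lip: the balls roll freely, start to come out when the jug is tilted nose-down past about 45 degrees, and are all out by about 65.
- ice_2: The other ball of ice, just like ice_1. Origin: its centre.
Mind the look-alikes: they are no part of the job. Of the things that look like the jug, take the one that is farthest to the robot's left at the start.

How it is judged (in metres and radians):
On the way, in this order (a step that is already met when the one before it is completed fails the run):
1. the jug is off the table, still upright (within 25 degrees), within 0.3 m of the mug and its spout faces the mug (the mug's axis within 45 mm of the line of the spout) (height (world z) of jug above 0.015 m and angle between jug's own z axis and vertical below 0.436 rad and horizontal distance between jug and mug below 0.3 m and x of mug in the frame of jug above 0.03 m and y of mug in the frame of jug between -0.045 and 0.045 m), for 0.1 s.
2. the jug is tilted by more than 43 degrees with its spout towards the mug and over it (angle between jug's own z axis and vertical above 0.75 rad and height (world z) of jug above 0.05 m and horizontal distance between jug and mug below 0.17 m and y of mug in the frame of jug between -0.045 and 0.045 m), for 0.05 s.
At the end, for the whole second after the job is handed in: Both ice balls lie at rest inside the empty blue mug (the one without a spoon); that mug stands upright (within 8 degrees), within 30 mm of where it stood; the jug stands upright on the table (within 7 degrees, underside within 8 mm of the table), at rest and released (horizontal distance between each of ice_1, ice_2 and mug below 0.042 m and z of ice_1 in the frame of mug between 0.008 and 0.068 m and linear speed of each of ice_1, ice_2 below 0.05 m/s and z of ice_2 in the frame of mug between 0.008 and 0.068 m and angle between mug's own z axis and vertical below 0.15 rad and distance of mug from where it was at the start of the episode below 0.03 m and height (world z) of jug between -0.006 and 0.008 m and angle between jug's own z axis and vertical below 0.12 rad and linear speed of each of jug, mug below 0.03 m/s); the robot touches nothing.
It fails at once if the target mug is tipped by more than 25 degrees (angle between mug's own z axis and vertical above 0.436 rad).
It also fails if it takes over 54 s, if anything falls off the work surface, if the arm or the gripper's body presses on something with over 40 N, if the wrist force passes 120 N, or if a joint passes its speed limit or range.

## Robot

A 6-joint arm with a two-finger parallel gripper is mounted at the origin on the work surface. World frame = base frame: x ahead of the robot, y to its left, z up, the work surface at z = 0. Lengths are in m, angles in degrees, forces in N, time in s.
With the tool pointing down it reaches from about 0.4 to 0.825 m from the base axis. Payload 7 kg.
Tool frame: the origin (TCP) lies at the very end of the fingers, on their centre line; the grasp point (between the pads) lies 19 mm behind it; z points along the fingers, y is the line along which they close (so a half turn about z gives the same grasp; the last joint's range is limited). The gripper opens to 88 mm and grips with 3 to 60 N. Pads are 19 mm wide; open, the fingers measure 130 mm over their backs; the gripper's body (78 mm by 193 mm) begins 47 mm behind the grasp point.
Start: joints at [-57.405, 20.546, 0.682, 0, -70.136, -16.507], TCP at [0.187, -0.649, 0.227] pointing down, gripper open.
Joint ranges: [-176.03, 176.03], [-82.01, 121.73], [-58.28, 71.71], [-173.87, 95.51], [-174.79, -0.11], [-173.66, 173.66]. Speed limits (degrees/s): [136.94, 136.94, 172.46, 180, 180, 180].

## Interface

Orientations are given as [roll, pitch, yaw] about the fixed x, y, z axes, in that order (R = Rz(yaw) Ry(pitch) Rx(roll)).
In Python, from plant import get_state, imaging, r, finder gives the robot as it stands.
- The arm moves only by the shell command python3 -m handwheel 'ROWS' [FORCE]. ROWS is JSON, a list of rows, each a list of 5 numbers: the closure, from 0 (fully open) to 1 (shut), then the shift along the world's x, y, z in cm, then the turn about the world's z in degrees. A call has 1 to 8 rows; each row is the pose to reach, as a shift and turn from the pose commanded when the call began; what a row does not reach only later rows make up. A row lasts 1/8 s, in which the tool goes at most 62.5 mm and 10.7 degrees, less where a joint would pass 70% of its speed; a pose out of reach is approached as far as the arm can. A call with a gripper value outside its range is refused whole. The fingers move at their own pace and stop on an object; FORCE is the grip in N (left out, the last holds). Time passes only in rows, so rows that repeat a pose let the fingers close. It gives the time, the measured TCP pose, the force, the opening and the grip force at its end, in the units of the state.
- get_state(): the state, without advancing time (a new reading comes with each control period).
- imaging.capture(name): name is "scene" or "side" or "wrist"; returns (picture, depth): 384x512x3 uint8, red, green, blue; 384x512 float32, m along the optical axis (not along the pixel's ray), 0 where there is no reading.
- imaging.get_calibration(name): a dict with "fx", "fy", "cx", "cy" (pixels), "rvec" (rotation vector, rad) and "tvec" (3), from world to camera coordinates, as OpenCV has them; the wrist camera has in their place "hand_eye" (4x4, takes a point from camera to tool coordinates, whose origin is the TCP and whose axes are the flange's). Camera axes: x right, y down, z forward; pixel columns grow to the right and rows downward; lengths in m; the calibration is good to about 2 mm. A picture is of the moment at which its call begins: read the wrist's pose just before it. get_calibration takes no time and is no camera call.
- r.close_job(): hands the job in; it is judged then, once.
Trained networks look in the newest picture that a camera, given by its name, has taken for a name from the list of things; names that differ only in an ending like _2 or _b are one class to them, and where a whole thing is asked for, a point or a joint stands for the part that bears it (a point fixed in the world has none). Each returns a list of dicts, best first, with "p" (0 to 1); they miss things now and then, are a little off and sometimes report something else, mostly with a low value. They report only what shows in the picture. A call takes as long as a camera call. They do not tell look-alikes from the thing itself.
- finder.cut_out(camera, query): "region" (384x512 bool, what is visible of it) and "pixel" ([column, row] in pixels, amid what is visible of it).
The state is a dict: "time_s": time; "joints": joint angles; "qd": joint speeds; "joint_torque": joint torques, N m; "tcp_pos": TCP position; "eef_rot": TCP orientation; "contact_force": force on the tool from outside, world axes, zero at the start; "moment": the same for the moment, N m; "gripper_width": finger opening in m; "gripper_force": force on a finger pad.
Only numpy, scipy, OpenCV 4.12 (cv2) and the standard library are available. Lean on these libraries where they do the work, as an engineer would, in place of code of your own. Each camera call takes 0.05 s, during which the arm holds its last target. There are 200 camera calls.

## Working session

There is one attempt and no reset: what is moved stays moved. The work goes in short steps, Python scripts to look and compute and a shell command to move; the robot and the scene stay as the last step left them, time stands still between calls to the robot, and variables do not carry over. Pictures are saved under pics/ and viewed, at most 10 in all, crops included, and the job is handed in when it is done.

```bash
ls; mkdir -p pics
cat > h.py <<'E'
import numpy as np, cv2
from plant import get_state, imaging, r, finder
from scipy.spatial.transform import Rotation as Ro
def pts(name,depth,mask,st=None):
    c=imaging.get_calibration(name)
    v,u=np.nonzero(mask&(depth>0)); d=depth[v,u]
    p=np.c_[(u-c['cx'])*d/c['fx'],(v-c['cy'])*d/c['fy'],d]
    R=cv2.Rodrigues(np.array(c['rvec'],float))[0]; return (p-np.array(c['tvec']).ravel())@R, u, v
def save(n,im): cv2.imwrite('pics/'+n,im[:,:,::-1])
E
python3 - <<'E'
from h import *
im={}
for n in('scene','side'):
    a,d=imaging.capture(n); im[n]=a; np.save(n+'_d.npy',d); np.save(n+'_a.npy',a)
    for q in('jug','mug','ice_1'):
        for f in finder.cut_out(n,q):
            P,u,v=pts(n,d,f['region']); 
            print(n,q,round(f['p'],2),np.round(f['pixel']),f['region'].sum(),np.round(np.median(P,0),3),np.round(np.percentile(P,2,axis=0),3),np.round(np.percentile(P,98,axis=0),3))
save('a_scene.png',im['scene']); save('a_side.png',im['side'])
print(get_state())
E
```

```text
pics
scene jug 0.95 [235. 252.] 1593 [ 0.61  -0.163  0.038] [ 0.558 -0.207  0.001] [ 0.684 -0.118  0.067]
scene jug 0.74 [238. 155.] 1340 [ 0.324 -0.099  0.042] [ 0.281 -0.174 -0.001] [ 0.36  -0.035  0.066]
scene mug 0.61 [385. 167.] 1610 [0.45  0.268 0.045] [ 0.384  0.222 -0.001] [0.502 0.313 0.083]
side jug 0.76 [281. 133.] 562 [ 0.652 -0.381  0.042] [ 0.608 -0.451  0.   ] [ 0.731 -0.314  0.067]
side jug 0.72 [166. 273.] 1811 [0.458 0.268 0.045] [0.383 0.227 0.002] [0.496 0.317 0.085]
side jug 0.64 [303. 220.] 969 [ 0.331 -0.1    0.044] [ 0.292 -0.158  0.005] [ 0.353 -0.032  0.068]
side jug 0.6 [196. 196.] 812 [0.616 0.039 0.043] [0.552 0.009 0.006] [0.689 0.069 0.067]
side mug 0.56 [166. 273.] 1785 [0.458 0.268 0.046] [0.381 0.227 0.003] [0.496 0.317 0.085]
{'time_s': 0.4, 'joints': array([-5.74058138e+01,  2.05549340e+01,  6.72960679e-01, -1.86111296e-03,
       -7.01372650e+01, -1.65067281e+01]), 'qd': array([-0.01472005, -0.06088635,  0.13417531,  0.09311436, -0.05453081,
       -0.04668861]), 'joint_torque': array([ 3.79916501e-04, -5.81672394e+01,  2.92921811e+01,  6.99357480e+00,
        1.07660290e-02, -6.57884516e-05]), 'tcp_pos': array([ 0.18698025, -0.64846884,  0.22639009]), 'eef_rot': array([ 1.79981057e+02, -3.78809091e-03, -1.63913174e+02]), 'contact_force': array([-0.234056  , -0.08155032,  0.43108843]), 'moment': array([0.01827558, 0.13121911, 0.01411706]), 'gripper_force': 0.0, 'gripper_width': 0.08772406753189405}
```

View pics/a_scene.png

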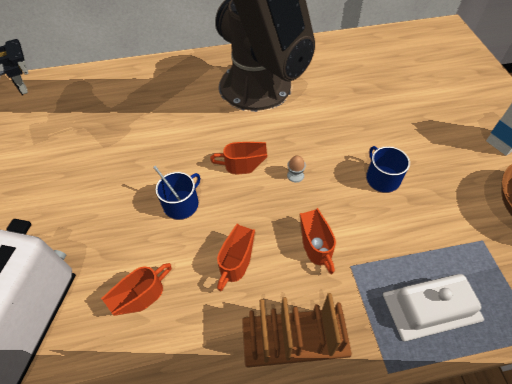

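View pics/a_side.png

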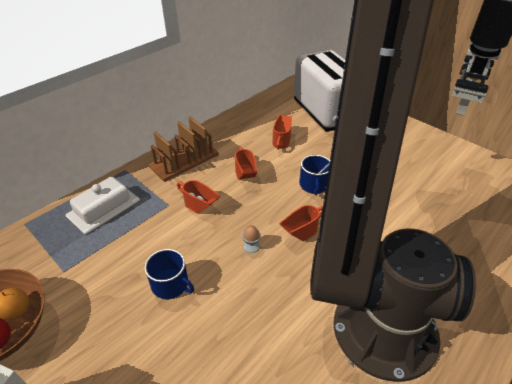

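```bash
cat >> h.py <<'E'
def orange(a):
    h=cv2.cvtColor(a,cv2.COLOR_RGB2HSV); return ((h[...,0]<12)|(h[...,0]>174))&(h[...,1]>150)&(h[...,2]>50)
def blue(a):
    h=cv2.cvtColor(a,cv2.COLOR_RGB2HSV); return (h[...,0]>105)&(h[...,0]<130)&(h[...,1]>120)
E
python3 - <<'E'
from h import *
from scipy.optimize import least_squares
for n in('scene','side'):
    a=np.load(n+'_a.npy'); d=np.load(n+'_d.npy')
    P,u,v=pts(n,d,orange(a)); k=(abs(P[:,0]-.62)<.13)&(abs(P[:,1]-.04)<.06)&(P[:,2]>.004)&(P[:,2]<.075); Q=P[k]
    far=Q[Q[:,0]>Q[:,0].max()-.012]; near=Q[(Q[:,0]<Q[:,0].min()+.01)]
    print(n,len(Q),'handle end',far.mean(0).round(4),len(far),'lip',near.mean(0).round(4),len(near),Q.min(0).round(4),Q.max(0).round(4))
    for z0,z1 in((.055,.07),(.02,.05)):
        S=Q[(Q[:,2]>z0)&(Q[:,2]<z1)]
        for x0 in np.arange(.53,.73,.012):
            s=S[(S[:,0]>=x0)&(S[:,0]<x0+.012)]
            if len(s): print('  z',z0,'x%.3f'%(x0+.006),'y',s[:,1].min().round(3),s[:,1].max().round(3),len(s))
    M=d>0; h=cv2.cvtColor(a,cv2.COLOR_RGB2HSV); P,u,v=pts(n,d,M); k=(abs(P[:,0]-.45)<.1)&(abs(P[:,1]-.268)<.1)&(P[:,2]>.076)&(P[:,2]<.092); R=P[k]
    f=lambda p:np.hypot(R[:,0]-p[0],R[:,1]-p[1])-.0455
    s=least_squares(f,[.455,.268],loss='soft_l1',f_scale=.002); print('mug',s.x.round(4),len(R),np.abs(f(s.x)).mean().round(4))
a=np.load('scene_a.npy'); c=cv2.resize(a[190:290,270:420],None,fx=5,fy=5,interpolation=2); save('b.png',c)
E
```

```text
scene 1358 handle end [0.6975 0.0421 0.0446] 43 lip [0.5529 0.0319 0.0588] 75 [0.5472 0.0031 0.004 ] [0.7035 0.0666 0.0691]
  z 0.055 x0.548 y 0.008 0.052 46
  z 0.055 x0.560 y 0.004 0.053 45
  z 0.055 x0.572 y 0.004 0.057 26
  z 0.055 x0.584 y 0.003 0.06 31
  z 0.055 x0.596 y 0.004 0.062 25
  z 0.055 x0.608 y 0.003 0.064 28
  z 0.055 x0.620 y 0.004 0.066 29
  z 0.055 x0.632 y 0.006 0.067 28
  z 0.055 x0.644 y 0.007 0.066 31
  z 0.055 x0.656 y 0.012 0.06 44
  z 0.055 x0.668 y 0.022 0.051 45
  z 0.055 x0.680 y 0.038 0.044 10
  z 0.055 x0.692 y 0.04 0.045 6
  z 0.02 x0.560 y 0.005 0.05 37
  z 0.02 x0.572 y 0.004 0.055 115
  z 0.02 x0.584 y 0.004 0.057 126
  z 0.02 x0.596 y 0.003 0.06 63
  z 0.02 x0.608 y 0.003 0.061 32
  z 0.02 x0.620 y 0.004 0.063 35
  z 0.02 x0.632 y 0.005 0.064 28
  z 0.02 x0.644 y 0.007 0.062 24
  z 0.02 x0.656 y 0.01 0.06 59
  z 0.02 x0.668 y 0.024 0.051 46
  z 0.02 x0.680 y 0.037 0.044 15
  z 0.02 x0.692 y 0.038 0.047 19
  z 0.02 x0.704 y 0.039 0.048 19
mug [0.4561 0.2675] 221 0.001
side 813 handle end [0.6892 0.0476 0.0392] 25 lip [0.5484 0.0369 0.0608] 39 [0.54
[... 197 characters left out ...]
.006 0.068 22
  z 0.055 x0.608 y 0.005 0.068 22
  z 0.055 x0.620 y 0.007 0.069 23
  z 0.055 x0.632 y 0.01 0.069 19
  z 0.055 x0.644 y 0.01 0.068 29
  z 0.055 x0.656 y 0.018 0.058 41
  z 0.055 x0.668 y 0.041 0.048 4
  z 0.055 x0.680 y 0.043 0.05 5
  z 0.055 x0.692 y 0.042 0.045 2
  z 0.02 x0.548 y 0.056 0.056 1
  z 0.02 x0.560 y 0.02 0.06 15
  z 0.02 x0.572 y 0.008 0.062 32
  z 0.02 x0.584 y 0.008 0.065 40
  z 0.02 x0.596 y 0.008 0.067 38
  z 0.02 x0.608 y 0.008 0.069 39
  z 0.02 x0.620 y 0.009 0.07 40
  z 0.02 x0.632 y 0.011 0.07 35
  z 0.02 x0.644 y 0.011 0.068 39
  z 0.02 x0.656 y 0.016 0.049 57
  z 0.02 x0.680 y 0.046 0.049 7
  z 0.02 x0.692 y 0.042 0.051 18
mug [0.4506 0.2713] 272 0.0011
```

View pics/b.png

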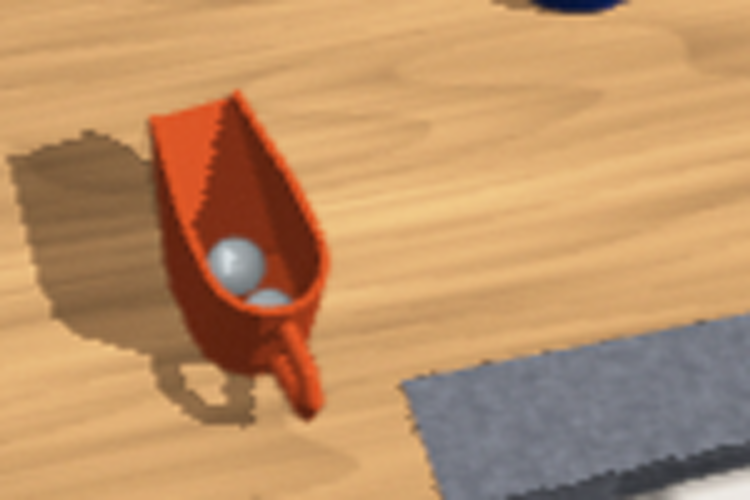

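The scene picture shows four orange jugs, at pixels (135,290), (237,255), (240,158) and (318,240). World y grows to the right in it, so (318,240) is farthest left. The crop shows both ice balls in that one and its handle pointing away from the robot. The empty mug is at (385,170); the mug with the spoon is at (178,195).

The moves can't tilt the tool, so I'll grip the handle hard to lift the jug. Then I'll ease the grip so its own weight tilts it nose-down, about the pads.

```bash
python3 -m handwheel '[[0,3.5,4.8,0,-3],[0,7.1,9.7,0,-6],[0,10.6,14.5,0,-9],[0,14.2,19.4,0,-11.3],[0,17.7,24.2,0,-11.3],[0,21.3,29,0,-11.3],[0,24.8,33.9,0,-11.3],[0,28.4,38.7,0,-11.3]]' 
python3 -m handwheel '[[0,3.5,4.8,0,0],[0,7.1,9.7,0,0],[0,10.6,14.5,0,0],[0,14.2,19.4,0,0],[0,17.7,24.2,0,0],[0,21.3,29,0,0],[0,22.4,30.6,0,0],[0,22.4,30.6,0,0]]'
python3 - <<'E'
from h import *
d=np.load('scene_d.npy'); P,u,v=pts('scene',d,d>0)
k=(P[:,0]>.66)&(P[:,0]<.78)&(P[:,1]>-.09)&(P[:,1]<.17)&(P[:,2]>.05); 
for y0 in np.arange(-.09,.17,.03):
    s=P[k&(P[:,1]>=y0)&(P[:,1]<y0+.03)]; 
    if len(s): print(y0.round(2),s.min(0).round(3),s.max(0).round(3))
s=get_state(); print(s['time_s'],s['tcp_pos'],s['eef_rot'],s['joints'].round(1))
a,d=imaging.capture('wrist'); save('w1.png',a)
c=imaging.get_calibration('wrist'); print(c)
m=orange(a)&(d>0); v,u=np.nonzero(m); z=d[m]
p=np.c_[(u-c['cx'])*z/c['fx'],(v-c['cy'])*z/c['fy'],z,np.ones(len(z))]@np.array(c['hand_eye']).T
R=Ro.from_euler('xyz',s['eef_rot'],degrees=True).as_matrix(); Q=p[:,:3]@R.T+s['tcp_pos']
Q=Q[(abs(Q[:,0]-.62)<.13)&(abs(Q[:,1]-.04)<.07)&(Q[:,2]>.004)]
print(len(Q),Q.min(0).round(4),Q.max(0).round(4))
for x0 in np.arange(.53,.73,.01):
    t=Q[(Q[:,0]>=x0)&(Q[:,0]<x0+.01)]
    if len(t): print('x%.3f'%(x0+.005),t[:,1].min().round(4),t[:,1].max().round(4),t[:,2].max().round(3),len(t))
E
```

```text
time_s: 1.4
tcp_pos: [0.472, -0.2598, 0.227]
eef_rot: [-180.0, 0.1, -175.2]
contact_force: [0.7, -0.6, 0.1]
gripper_width: 0.0875
gripper_force: 0.0
time_s: 2.4
tcp_pos: [0.6952, 0.0455, 0.2256]
eef_rot: [-180.0, -0.1, -175.1]
contact_force: [-1.2, -0.2, 0.5]
gripper_width: 0.0878
gripper_force: 0.0
-0.09 [ 0.767 -0.09   0.082] [ 0.78  -0.063  0.129]
-0.03 [ 0.777 -0.003  0.063] [ 0.78  -0.     0.129]
0.0 [0.66  0.002 0.051] [0.78  0.029 0.127]
0.03 [0.66 0.03 0.05] [0.696 0.054 0.068]
0.15 [0.78  0.168 0.055] [0.78  0.168 0.055]
2.4 [0.69520339 0.04550815 0.22564367] [-1.79987184e+02 -7.05916264e-02 -1.75125619e+02] [  19.7   22.7    3.7   -0.   -71.2 -104.8]
{'fx': 277.71752772855143, 'fy': 277.71752772855143, 'cx': 253.6005700770884, 'cy': 188.99566110021502, 'hand_eye': array([[-3.07644163e-04, -9.51600534e-01, -3.07337484e-01,
         8.30675756e-02],
       [ 9.99999825e-01, -1.37417646e-04, -5.75515231e-04,
        -3.29236340e-04],
       [ 5.05427008e-04, -3.07337607e-01,  9.51600410e-01,
        -1.57481482e-01],
       [ 0.00000000e+00,  0.00000000e+00,  0.00000000e+00,
         1.00000000e+00]])}
4902 [0.5464 0.0049 0.004 ] [0.7008 0.067  0.0677]
x0.545 0.0101 0.0515 0.066 100
x0.555 0.0055 0.0536 0.067 567
x0.565 0.0052 0.0567 0.067 546
x0.575 0.0055 0.0589 0.067 528
x0.585 0.005 0.061 0.067 515
x0.595 0.0049 0.0632 0.067 504
x0.605 0.0051 0.0644 0.068 352
x0.615 0.0055 0.0655 0.067 271
x0.625 0.007 0.0666 0.067 304
x0.635 0.0076 0.067 0.067 326
x0.645 0.0093 0.0667 0.067 255
x0.655 0.0132 0.0622 0.067 347
x0.665 0.0241 0.0516 0.067 108
x0.675 0.0373 0.0465 0.057 67
x0.685 0.0383 0.0486 0.057 62
x0.695 0.0402 0.0495 0.054 47
x0.705 0.0421 0.0472 0.045 3
```

View pics/w1.png

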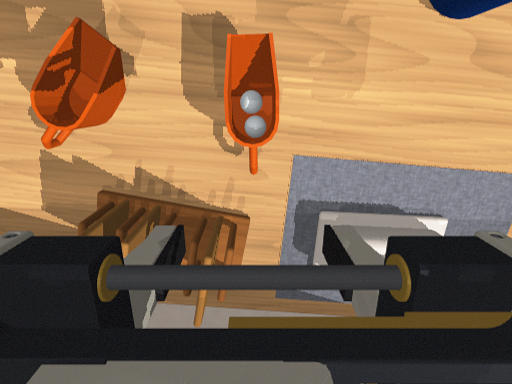

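The wrist view shows the chosen jug at (252,90), its handle bar near (253,158) and both balls inside. The handle bar centre works out at (0.696, 0.045), which agrees with the earlier estimate. The toast rack starts at x of about 0.767, so it's clear of the gripper. Next I descend on the handle.

```bash
python3 -m handwheel '[[0.3,0.1,0,-5,0],[0.5,0.1,0,-10,0],[0.6,0.1,0,-15,0],[0.6,0.1,0,-18,0],[0.6,0.1,0,-20,0],[0.6,0.1,0,-21,0],[0.7,0.1,0,-21,0],[0.7,0.1,0,-21,0]]' 10
python3 -m handwheel '[[0.8,0,0,0,0],[0.9,0,0,0,0],[1,0,0,0,0],[1,0,0,0,0],[1,0,0,0,0],[1,0,0,0,0],[1,0,0,0,0],[1,0,0,0,0]]' 60
```

```text
time_s: 3.45
tcp_pos: [0.6969, 0.0446, 0.018]
eef_rot: [180.0, 0.1, -175.2]
contact_force: [-0.1, -0.5, 0.3]
gripper_width: 0.0271
gripper_force: 0.0
time_s: 4.45
tcp_pos: [0.6964, 0.0446, 0.017]
eef_rot: [180.0, 0.0, -175.2]
contact_force: [-0.5, 0.8, 5.0]
gripper_width: 0.0086
gripper_force: 60.0
```

```bash
python3 -m handwheel '[[1,0,0,0.3,0],[1,0,0,0.7,0],[1,0,0,1.2,0],[1,0,0,2,0],[1,0,0,3,0],[1,0,0,4,0],[1,0,0,4.5,0],[1,0,0,4.5,0]]' 60
cat >> h.py <<'E'
def tilt(name='side',show=None):
    # jug tilt from orange points near the gripper; prints extents along the jug's heading
    s=get_state(); a,d=imaging.capture(name); g=s['tcp_pos']-[0,0,-.019]
    yaw=np.radians(s['eef_rot'][2]); e=np.array([np.cos(yaw),np.sin(yaw),0])
    P,u,v=pts(name,d,orange(a)); q=P-g; f=q@e; y=q@[-e[1],e[0],0]
    k=(f>-.03)&(f<.2)&(abs(y)<.05)&(abs(q[:,2])<.2); f,y,z=f[k],y[k],q[k,2]
    print(name,'t',s['time_s'],'F',s['contact_force'].round(2),'M',s['moment'].round(3),'n',k.sum(),'tcp',s['tcp_pos'].round(4))
    if k.sum()>50: 
        i=np.argmax(f); print(' f',np.percentile(f,[0,2,50,98,100]).round(3),'z',np.percentile(z,[0,2,50,98,100]).round(3),'foremost z',np.median(z[f>f.max()-.008]).round(3))
        # fit tilt by top rim line: per-f-bin max z
        b=[(f0,z[(f>=f0)&(f<f0+.015)].max()) for f0 in np.arange(0,.17,.015) if ((f>=f0)&(f<f0+.015)).sum()>3]
        print(' top',[(round(x*1000),round(t*1000)) for x,t in b])
    if show: 
        vv,uu=v[k],u[k]
        if k.sum()>50:
            c0,r0=max(0,int(uu.mean())-80),max(0,int(vv.mean())-60); save(show,cv2.resize(a[r0:r0+120,c0:c0+160],None,fx=4,fy=4,interpolation=2))
        else: save(show,a)
    return a,d
E
python3 - <<'E'
from h import *
tilt('side'); tilt('scene')
E
```

```text
time_s: 5.45
tcp_pos: [0.6963, 0.0446, 0.0622]
eef_rot: [180.0, 0.1, -175.2]
contact_force: [0.3, -1.4, -3.5]
gripper_width: 0.0091
gripper_force: 60.0
side t 5.45 F [ 0.27 -1.4  -3.49] M [ 0.053 -0.229  0.014] n 848 tcp [0.6963 0.0446 0.0622]
 f [0.002 0.017 0.084 0.149 0.152] z [-0.083 -0.032  0.01   0.031  0.033] foremost z 0.023
 top [(0, 21), (15, 23), (30, 32), (45, 32), (60, 32), (75, 31), (90, 33), (105, 31), (120, 31), (135, 33), (150, 31)]
scene t 5.5 F [-0.89  0.23 -3.86] M [-0.013 -0.18  -0.052] n 557 tcp [0.696  0.0445 0.0617]
 f [0.015 0.062 0.124 0.147 0.149] z [-0.032 -0.022  0.013  0.031  0.196] foremost z 0.022
 top [(45, 30), (60, 31), (75, 31), (90, 32), (105, 32), (120, 31), (135, 32)]
```

The jug is held level by the handle. Its rim shows at an even +32 mm above the grasp point, with no sag. Next I carry it up and across so the spout points over the mug.

```bash
python3 -m handwheel '[[1,0,0,2,0],[1,0,0,5,0],[1,0,1,8.5,0],[1,-1,3,11.5,0],[1,-2.5,6,13.5,0],[1,-5,9.5,13.9,0],[1,-7.5,13,13.9,0],[1,-10,16.5,13.9,0]]' 60
python3 -m handwheel '[[1,-2,3.3,0,0],[1,-3.3,5.5,0,0],[1,-3.8,6.6,0,0],[1,-3.8,6.9,0,0],[1,-3.8,6.9,0,0],[1,-3.8,6.9,0,0],[1,-3.8,6.9,0,0]]' 60
python3 - <<'E'
from h import *
from scipy.optimize import least_squares
for n in ('side','scene'):
    a,d=tilt(n,'c_%s.png'%n)
    P,u,v=pts(n,d,d>0); s=get_state(); R=P[(abs(P[:,0]-.453)<.07)&(abs(P[:,1]-.269)<.07)&(P[:,2]>.076)&(P[:,2]<.092)]
    f=lambda p:np.hypot(R[:,0]-p[0],R[:,1]-p[1])-.0455
    s=least_squares(f,[.455,.268],loss='soft_l1',f_scale=.002); print('mug',s.x.round(4),len(R))
E
```

```text
time_s: 6.55
tcp_pos: [0.5949, 0.2103, 0.2001]
eef_rot: [-180.0, -0.0, -175.2]
contact_force: [0.7, 0.2, -3.1]
gripper_width: 0.009
gripper_force: 60.0
time_s: 7.42
tcp_pos: [0.5583, 0.2778, 0.2005]
eef_rot: [-180.0, -0.0, -175.3]
contact_force: [-0.3, -0.0, -3.6]
gripper_width: 0.0091
gripper_force: 60.0
side t 7.425 F [-0.31 -0.03 -3.57] M [-0.04  -0.302 -0.006] n 1319 tcp [0.5583 0.2778 0.2005]
 f [0.005 0.022 0.079 0.15  0.152] z [-0.037 -0.031  0.009  0.031  0.033] foremost z 0.024
 top [(0, 22), (15, 22), (30, 32), (45, 33), (60, 31), (75, 31), (90, 31), (105, 31), (120, 32), (135, 31), (150, 31)]
mug [0.4507 0.2712] 267
scene t 7.475 F [ 0.29 -0.11 -3.59] M [ 0.061 -0.244 -0.005] n 587 tcp [0.5583 0.2779 0.2005]
 f [0.09  0.097 0.124 0.147 0.15 ] z [-0.013 -0.011  0.015  0.03   0.031] foremost z 0.023
 top [(90, 31), (105, 31), (120, 31), (135, 30)]
mug [0.4562 0.2672] 179
```

View pics/c_side.png

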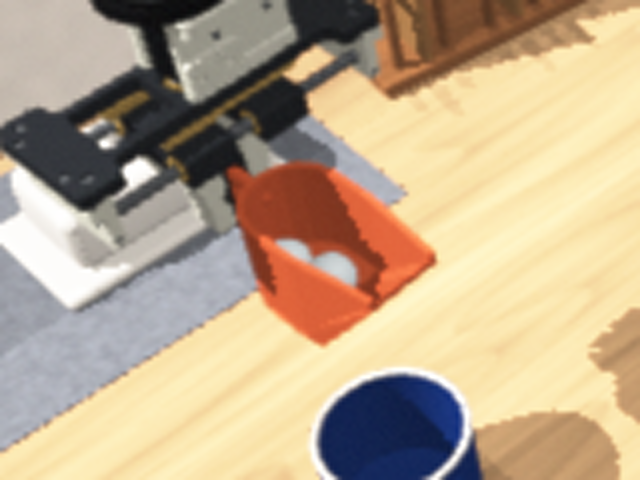

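The side crop shows the jug level with both balls inside, at (290,250) and (335,270). Its spout is over the blue mug at (395,430). Step 1 should be met, so I'll ease the grip gradually.

```bash
cat > t.py <<'E'
from h import *
s=get_state(); a,d=imaging.capture('side'); g=s['tcp_pos']+[0,0,.019]
yaw=np.radians(s['eef_rot'][2]); e=np.array([np.cos(yaw),np.sin(yaw),0])
P,u,v=pts('side',d,orange(a)); q=P-g; f=q@e; y=q@[-e[1],e[0],0]; z=q[:,2]
k=(abs(y)<.05)&(np.hypot(f,z)<.17)&(f>-.03)&(z>-.17); rr=np.hypot(f,z); i=k&(rr>rr[k].max()-.008)
print('t%.2f F%s n%d r%.3f lip f%.3f z%.3f tilt %.1f M%s'%(s['time_s'],s['contact_force'].round(1),k.sum(),rr[k].max(),np.median(f[i]),np.median(z[i]),10.6-np.degrees(np.arctan2(np.median(z[i]),np.median(f[i]))),s['moment'].round(2)))
import sys
if len(sys.argv)>1: save(sys.argv[1],cv2.resize(a[180:330,90:290],None,fx=4,fy=4,interpolation=2))
E
python3 t.py
python3 -m handwheel '[[1,0,0,0,0],[1,0,0,0,0]]' 45 | grep grip; python3 t.py
python3 -m handwheel '[[1,0,0,0,0],[1,0,0,0,0]]' 35 | grep grip; python3 t.py
```

```text
t7.53 F[ 0.6 -0.2 -3. ] n1319 r0.155 lip f0.150 z0.025 tilt 1.3 M[ 0.  -0.2  0. ]
gripper_width: 0.0093
gripper_force: 45.0
t7.83 F[ 0.2  0.1 -3.6] n1319 r0.154 lip f0.150 z0.024 tilt 1.4 M[-0.01 -0.23  0.03]
gripper_width: 0.0092
gripper_force: 35.0
t8.12 F[-0.1 -0.5 -4. ] n1316 r0.155 lip f0.150 z0.024 tilt 1.6 M[-0.01 -0.23 -0.06]
```

```bash
python3 -m handwheel '[[1,0,0,0,0]]' 30 | grep force; python3 t.py
python3 -m handwheel '[[1,0,0,0,0]]' 26 | grep force; python3 t.py
python3 -m handwheel '[[1,0,0,0,0]]' 23 | grep force; python3 t.py
```

```text
contact_force: [-0.1, -0.0, -2.4]
gripper_force: 30.0
t8.30 F[-0.1 -0.  -2.4] n1325 r0.155 lip f0.150 z0.024 tilt 1.4 M[-0.02 -0.28  0.  ]
contact_force: [-0.2, -0.2, -3.4]
gripper_force: 26.0
t8.47 F[-0.2 -0.2 -3.4] n1317 r0.156 lip f0.150 z0.024 tilt 1.6 M[-0.02 -0.25  0.04]
contact_force: [0.0, 0.1, -4.0]
gripper_force: 23.0
t8.65 F[ 0.   0.1 -4. ] n1319 r0.155 lip f0.150 z0.023 tilt 1.7 M[-0.   -0.23 -0.01]
```

```bash
python3 -m handwheel '[[1,0,0,0,0]]' 21 | grep er_force; python3 t.py
python3 -m handwheel '[[1,0,0,0,0]]' 19 | grep er_force; python3 t.py
python3 -m handwheel '[[1,0,0,0,0]]' 17.5 | grep er_force; python3 t.py
```

```text
gripper_force: 21.0
t8.82 F[-0.3 -0.4 -4.2] n1321 r0.154 lip f0.150 z0.024 tilt 1.6 M[ 0.03 -0.19 -0.  ]
gripper_force: 19.0
t9.00 F[-0.1  0.2 -3.5] n1328 r0.155 lip f0.150 z0.023 tilt 2.0 M[ 0.07 -0.23  0.01]
gripper_force: 17.5
t9.18 F[ 0.4 -0.1 -2.8] n1331 r0.155 lip f0.150 z0.023 tilt 1.9 M[-0.01 -0.27  0.01]
```

```bash
python3 -m handwheel '[[1,0,0,0,0]]' 16 | grep er_force; python3 t.py
python3 -m handwheel '[[1,0,0,0,0]]' 14.5 | grep er_force; python3 t.py
python3 -m handwheel '[[1,0,0,0,0]]' 13 | grep er_force; python3 t.py
```

```text
gripper_force: 16.0
t9.35 F[ 0.1 -0.3 -2.6] n1339 r0.155 lip f0.150 z0.015 tilt 4.9 M[ 0.08 -0.19 -0.03]
gripper_force: 14.5
t9.53 F[-0.1  0.  -3.4] n1409 r0.154 lip f0.145 z-0.035 tilt 24.2 M[ 0.   -0.07  0.04]
gripper_force: 13.0
t9.70 F[ 0.2 -0.3 -4.1] n1373 r0.165 lip f0.094 z-0.129 tilt 64.6 M[ 0.1  -0.21 -0.05]
```

```bash
python3 -m handwheel '[[1,0,0,1,0]]' 40 ; python3 t.py d.png
```

```text
time_s: 9.88
tcp_pos: [0.5576, 0.2781, 0.2101]
eef_rot: [-179.9, -0.1, -175.2]
contact_force: [0.2, -0.9, -3.4]
gripper_width: 0.0095
gripper_force: 40.0
t9.88 F[ 0.2 -0.9 -3.4] n1373 r0.156 lip f0.081 z-0.130 tilt 68.5 M[-0.03 -0.19  0.03]
```

View pics/d.png

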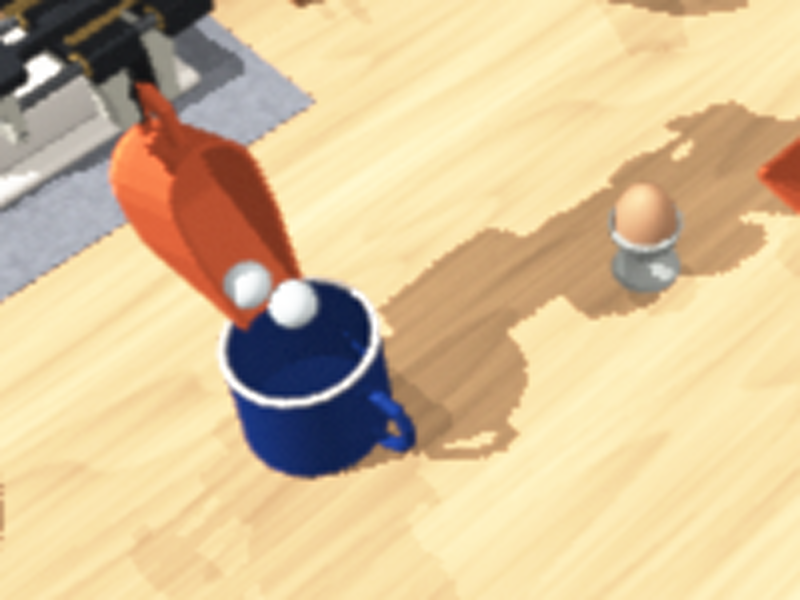

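The tilt is now held at 68°, and both balls are just leaving the lip at (270,295), over the mug's mouth. I'll hold still while they drop.

```bash
python3 -m handwheel '[[1,0,0,0,0],[1,0,0,0,0],[1,0,0,0,0],[1,0,0,0,0]]' 50 ; python3 t.py e.png
```

```text
time_s: 10.42
tcp_pos: [0.558, 0.2784, 0.2104]
eef_rot: [-180.0, -0.0, -175.2]
contact_force: [0.1, 0.6, -3.0]
gripper_width: 0.0086
gripper_force: 50.0
t10.43 F[ 0.1  0.6 -3. ] n1541 r0.158 lip f0.080 z-0.130 tilt 69.0 M[-0.03 -0.03 -0.04]
```

View pics/e.png

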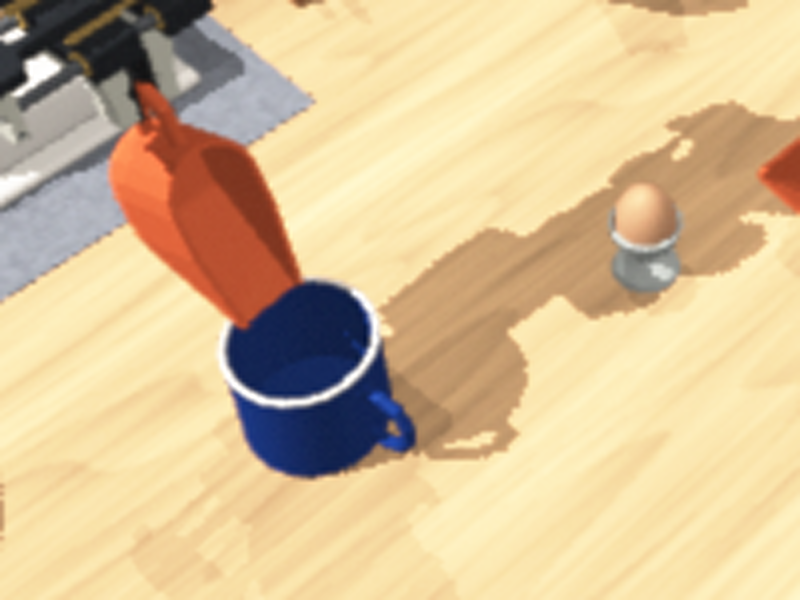

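Both balls have gone from the spout and none lie on the table. I'll take the jug away, then check inside the mug.

```bash
python3 -m handwheel '[[1,0,0,1.5,0],[1,0,0,4,0],[1,0.5,-2,5,0],[1,1,-5,5,0],[1,2,-9,5,0],[1,3,-13,5,0],[1,4,-17,4,0],[1,4.7,-20.5,2,0]]' 50 | grep tcp
python3 -m handwheel '[[1,0,-2,-3,0],[1,0,-3,-6,0],[1,0,-3.6,-8.5,0],[1,0,-3.6,-10,0],[1,0,-3.6,-10.9,0],[1,0,-3.6,-10.9,0]]' 50
python3 t.py
python3 - <<'E'
from h import *
for n in('scene','side'):
    a,d=imaging.capture(n)
    for f in finder.cut_out(n,'ice_1'): 
        P,_,_=pts(n,d,f['region']); print(n,round(f['p'],2),np.round(f['pixel']),np.median(P,0).round(3))
    P,u,v=pts(n,d,d>0); k=(np.hypot(P[:,0]-.4535,P[:,1]-.2693)<.035); print('in-mug z pct',np.percentile(P[k,2],[5,25,50,75,95]).round(3))
    if n=='scene': b=cv2.resize(a[130:280,250:450],None,fx=4,fy=4,interpolation=2); save('f.png',b)
E
```

```text
tcp_pos: [0.6058, 0.0714, 0.2318]
time_s: 12.22
tcp_pos: [0.6051, 0.0376, 0.1216]
eef_rot: [-180.0, -0.0, -175.2]
contact_force: [0.7, 0.0, -3.0]
gripper_width: 0.0087
gripper_force: 50.0
t12.22 F[ 0.7  0.  -3. ] n1084 r0.162 lip f0.082 z-0.133 tilt 68.9 M[-0.01 -0.08  0.01]
in-mug z pct [0.005 0.02  0.025 0.029 0.032]
side 0.67 [176. 270.] [0.457 0.247 0.03 ]
in-mug z pct [0.007 0.487 0.513 0.531 0.548]
```

View pics/f.png

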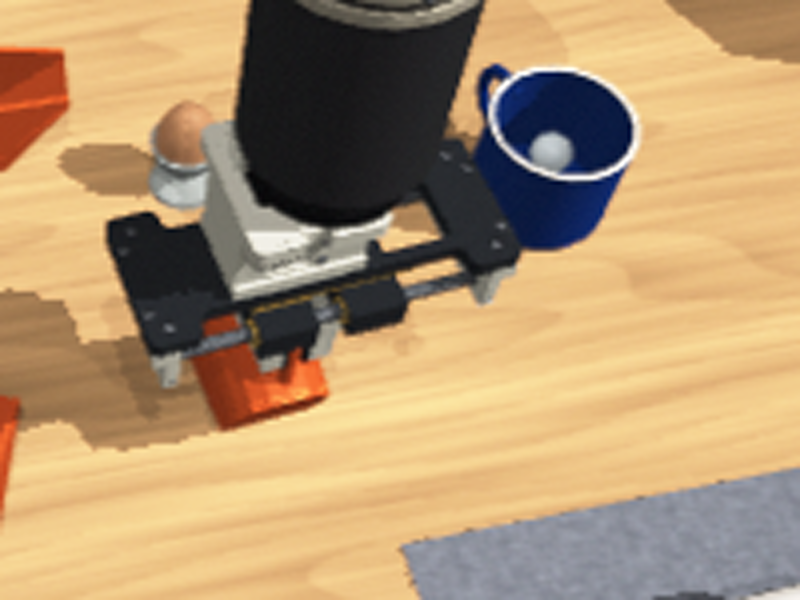

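Scene crop: one ball is visible in the mug at (550,150), and the mug is still upright. The second ball may be hidden by the near wall; I'll check once the jug is down. Now I set the jug upright by pressing its spout on the table while the handle moves back and down.

```bash
python3 -m handwheel '[[1,0,0,-1,0],[1,1,0.1,-1.8,0],[1,1.9,0.2,-2.5,0],[1,2.9,0.2,-3.5,0],[1,3.8,0.3,-4.4,0],[1,4.3,0.35,-5.1,0],[1,4.8,0.4,-5.7,0],[1,4.8,0.4,-5.7,0]]' 25
python3 t.py
```

```text
time_s: 13.48
tcp_pos: [0.6619, 0.0429, 0.07]
eef_rot: [180.0, 1.0, -175.0]
contact_force: [12.8, -0.3, 16.9]
gripper_width: 0.0095
gripper_force: 25.0
t13.47 F[12.8 -0.3 16.9] n1046 r0.153 lip f0.133 z-0.068 tilt 37.5 M[-0.31 -4.4   0.01]
```

```bash
python3 -m handwheel '[[1,0.5,0,0,0],[1,1,0.1,0.1,0],[1,1.5,0.1,0.1,0],[1,1.5,0.1,0.1,0]]' 20
python3 t.py
python3 - <<'E'
from h import *
tilt('side'); tilt('scene')
E
```

```text
time_s: 14.02
tcp_pos: [0.668, 0.0424, 0.0651]
eef_rot: [-180.0, -0.0, -175.2]
contact_force: [1.4, 0.7, 3.0]
gripper_width: 0.0096
gripper_force: 20.0
t14.03 F[1.4 0.7 3. ] n1027 r0.152 lip f0.137 z-0.056 tilt 33.0 M[0.18 0.06 0.02]
side t 14.075 F [0.13 0.18 3.26] M [ 0.195  0.039 -0.018] n 1030 tcp [0.6679 0.0424 0.0652]
 f [0.001 0.016 0.072 0.137 0.142] z [-0.086 -0.074 -0.046  0.009  0.016] foremost z -0.056
 top [(0, 15), (15, 16), (30, 6), (45, 9), (60, -1), (75, -9), (90, -17), (105, -23), (120, -36), (135, -47)]
scene t 14.125 F [0.9  0.45 2.96] M [0.123 0.089 0.009] n 168 tcp [0.6679 0.0424 0.0652]
 f [0.018 0.021 0.118 0.138 0.156] z [-0.086 -0.065 -0.058 -0.018 -0.013] foremost z -0.085
 top [(15, -34), (75, -13), (90, -23), (105, -31), (120, -42), (135, -53)]
```

```bash
python3 -m handwheel '[[1,0.4,0,-0.5,0],[1,0.8,0.1,-1,0],[1,1.2,0.1,-1.6,0],[1,1.7,0.15,-2.2,0],[1,2.2,0.2,-2.8,0],[1,2.6,0.2,-3.4,0],[1,2.9,0.2,-3.9,0],[1,2.9,0.2,-3.9,0]]' 18
python3 t.py
```

```text
time_s: 15.18
tcp_pos: [0.6967, 0.0444, 0.0256]
eef_rot: [-180.0, -0.1, -175.2]
contact_force: [1.7, 1.7, 0.6]
gripper_width: 0.0095
gripper_force: 18.0
t15.18 F[1.7 1.7 0.6] n875 r0.154 lip f0.149 z0.011 tilt 6.3 M[ 0.17 -0.71  0.  ]
```

```bash
python3 -m handwheel '[[1,0.2,0,-0.3,0],[1,0.3,0,-0.6,0],[1,0.4,0,-0.8,0],[1,0.4,0,-0.9,0],[1,0.4,0,-0.9,0]]' 12
python3 t.py
python3 -m handwheel '[[1,0,0,0,0],[0.85,0,0,0,0],[0.8,0,0,0,0],[0.7,0,0,0,0],[0.6,0,0,0,0],[0.6,0,0,0,0],[0.6,0,0,0,0]]' 3
python3 t.py
```

```text
time_s: 15.85
tcp_pos: [0.7005, 0.0443, 0.0172]
eef_rot: [-180.0, -0.1, -175.2]
contact_force: [-1.6, 0.1, -0.9]
gripper_width: 0.0095
gripper_force: 12.0
t15.85 F[-1.6  0.1 -0.9] n830 r0.154 lip f0.147 z0.025 tilt 1.1 M[ 0.06  0.74 -0.05]
time_s: 16.77
tcp_pos: [0.7011, 0.0445, 0.0176]
eef_rot: [180.0, 0.0, -175.2]
contact_force: [0.5, -0.5, -0.1]
gripper_width: 0.035
gripper_force: 0.0
t16.77 F[ 0.5 -0.5 -0.1] n851 r0.152 lip f0.147 z0.024 tilt 1.2 M[ 0.02 -0.01  0.04]
```

The jug reads upright and is released. I'll rise straight up and look into the mug from above.

```bash
python3 -m handwheel '[[0.6,0,0,2,0],[0.6,0,0,5,0],[0.5,0,0,10,0],[0.3,0,0,15,0],[0,-2,3,20,0],[0,-5,7,22,0],[0,-8,11,22,0],[0,-11,15,22,0]]' | grep tcp
python3 -m handwheel '[[0,-4,4,0,0],[0,-8,7,0,0],[0,-9,7.5,0,0],[0,-9,7.5,0,0]]'
python3 - <<'E'
from h import *
from scipy.optimize import least_squares
a,d=imaging.capture('wrist'); save('g.png',a)
for f in finder.cut_out('wrist','ice_1'): print(f['p'],f['pixel'],f['region'].sum())
for n in('side','scene'):
    a,d=imaging.capture(n); P,u,v=pts(n,d,orange(a)); Q=P[(abs(P[:,0]-.625)<.12)&(abs(P[:,1]-.04)<.06)&(P[:,2]>-.01)&(P[:,2]<.09)]
    T=Q[(Q[:,2]>.06)&(Q[:,0]<.665)]; A=np.c_[T[:,:2],np.ones(len(T))]; c=np.linalg.lstsq(A,T[:,2],rcond=None)[0]
    print(n,'jug z',np.percentile(Q[:,2],[1,99]).round(3),'rim tilt deg',np.degrees(np.hypot(*c[:2])).round(1),len(T))
    P,u,v=pts(n,d,d>0); R=P[(abs(P[:,0]-.453)<.07)&(abs(P[:,1]-.269)<.07)&(P[:,2]>.076)&(P[:,2]<.092)]
    if len(R)>30:
        s=least_squares(lambda p:np.hypot(R[:,0]-p[0],R[:,1]-p[1])-.0455,[.455,.268],loss='soft_l1',f_scale=.002); print('mug',s.x.round(4))
E
```

```text
tcp_pos: [0.5902, 0.1955, 0.2399]
time_s: 18.32
tcp_pos: [0.5008, 0.2699, 0.2391]
eef_rot: [179.9, 0.1, -175.1]
contact_force: [0.1, 0.1, 0.2]
gripper_width: 0.0875
gripper_force: 0.0
0.77 [233.6, 134.5] 366
side jug z [0.003 0.068] rim tilt deg 1.0 164
mug [0.4507 0.2712]
scene jug z [0.001 0.068] rim tilt deg 0.7 222
mug [0.456  0.2675]
```

View pics/g.png

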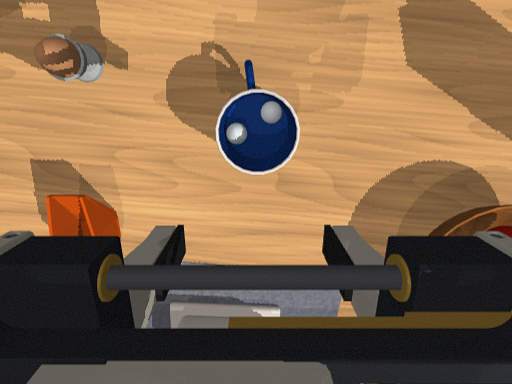

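Both balls lie in the mug, at (236,133) and (271,111). The mug hasn't moved and the jug stands upright and free, so I'll hand the job in.

```bash
python3 -c "
from plant import r
print(r.close_job())"
```

```text
the job is handed in; nothing more can be done
None
```

The job is handed in: both ice balls are in the empty blue mug, which hasn't moved, and the orange jug is back on the table, upright and released; the hand-in didn't report a verdict.

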